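Tighten the cast clamp to its click

TASK

The bench clamp with the red knob holds a dental cast but is not tight yet. Turn its red torque-limiting knob clockwise until the screw is fully tight and the knob slips and clicks, once or twice at most, then stop and let go. Leave the black knob of the empty clamp alone.

Things in the scene. Friction and masses are not known exactly. Their poses are not given: they have to be found in the camera images.
- red_knob_grip (a point): Where to grip the red knob: on its upright axis, 170 mm above the bench. Its flat-sided grip bar is 52 mm long (point x axis), 14 mm thick (y), its top 17 mm above this point (z up), with a white line on the +x half. Below this point: top of the red skirt (54 mm across) 27 mm down, yellow pointer and green stop pin 37 mm or more down. Fixed steel clamp with a toothed stone cast under the screw.
- clamp_screw (a joint): Angle of the red-knobbed clamp's screw, rad, growing clockwise seen from above. Starts loose, between 0.25 and 1.05; fully tight is 1.2, where the yellow pointer on its collar lies over the green mark on the white dial, meets the green stop pin and can turn no further. It turns easily (0.03 N m) and stays where it is left.
- clutch (a joint): How far the red knob has slipped on its screw, rad, clockwise from above; 0 at first (white line in line with yellow pointer) and until the screw is tight, as the knob carries the screw round. Then it slips, at 0.1 to 0.25 N m, with a click every 20 degrees: first at 0.17, second at 0.52, third (one too many) at 0.87. It stays where it is left; turned back, it loosens the screw.
- black_knob_end (a point): End of the grip bar of the black knob on the empty clamp, 26 mm out from that knob's axis along its bar (this point's +x axis), 170 mm above the bench. Same shape of clamp and knob, but black and with no cast under it: not to be turned.
There are look-alikes about, which are no part of the job. What is shaped like the part that bears red_knob_grip but purple is not meant.

How it is judged (in metres and radians):
On the way, in this order (a step that is already met when the one before it is completed fails the run):
1. the screw of the red-knobbed clamp is tight (value of joint clamp_screw above 1.14 rad), for 0.05 s.
2. the red knob has slipped and clicked (value of joint clamp_screw above 1.14 rad and value of joint clutch above 0.16 rad), for 0.05 s.
At the end, for the whole second after the job is handed in: The red-knobbed clamp's screw is tight (within 0.1 rad of its 1.2 rad stop) and its knob has slipped by one or two clicks (0.14 to 0.87 rad), with the knob released (value of joint clamp_screw above 1.1 rad and value of joint clutch between 0.14 and 0.87 rad); the robot touches nothing.
It fails at once if the red knob was turned past its second click, to a third (value of joint clutch above 0.87 rad).
It fails at once if the black knob was turned (distance of black_knob_end from where it was at the start of the episode above 0.006 m).
It also fails if it takes over 38 s, if anything falls off the work surface, if the arm or the gripper's body presses on something with over 40 N, if the wrist force passes 120 N, or if a joint passes its speed limit or range.

ROBOT

A 6-joint arm with a two-finger parallel gripper is mounted at the origin on the work surface. World frame = base frame: x ahead of the robot, y to its left, z up, the work surface at z = 0. Lengths are in m, angles in degrees, forces in N, time in s.
With the tool pointing down it reaches from about 0.15 to 0.775 m from the base axis. Payload 6.1 kg.
Tool frame: the origin (TCP) lies between the finger pads; the fingertips stand 25 mm ahead of it and the grasp point (between the pads) lies 6 mm ahead of it; z points along the fingers, y is the direction in which the jaws open and shut (so a half turn about z gives the same grasp; the last joint's range is limited). The gripper opens to 85 mm and grips with 20 to 120 N. Pads are 22 mm wide; open, the fingers measure 114 mm over their backs; the gripper's body (76 mm by 85 mm) begins 54 mm behind the grasp point. The pads swing forward as they close: fully open they stand 13 mm farther back than shut.
Start: joints at [-67.093, 7.208, -2.269, 80.523, 0, 90], TCP at [0.204, -0.484, 0.256] pointing down, gripper open.
Joint ranges: [-155.77, 155.77], [-54.66, 111.73], [-72.52, 77.12], [-102.08, 115.82], [-83.92, 84.16], [-180, 180]. Speed limits (degrees/s): [136.94, 136.94, 172.46, 180, 180, 180].

INTERFACE

Orientations are given as [roll, pitch, yaw] about the fixed x, y, z axes, in that order (R = Rz(yaw) Ry(pitch) Rx(roll)).
In Python, from rig import * gives the robot as it stands.
- The arm moves only by the tool drive_tool, never from a script. Its argument "motion" is a list of rows, each a list of 7 numbers: the turn, a rotation vector about the tool's x, y, z in degrees, then the shift along the tool's x, y, z in cm, then the closure, from 0 (fully open) to 1 (shut). A call has 1 to 8 rows; each row shifts and turns the commanded pose from where the row before left it, along the tool's axes as they then stand; what a row does not reach is not made up. A row lasts 1/12 s, in which the tool goes at most 41.7 mm and 7.16 degrees, less where a joint would pass 70% of its speed; a pose out of reach is approached as far as the arm can. A call is refused whole if a number of a shift passes 4.17 or a number of a turn 7.16, either way. A call with a gripper value outside its range is refused whole. The fingers move at their own pace and stop on an object; "squeeze" is the grip in N (left out, the last holds). Time passes only in rows, so rows that do not move let the fingers close. It gives the time, the measured TCP pose, the force and the opening at its end, in the units of the state.
- state(): the state, without advancing time (a new reading comes with each control period).
- grab_frame(name): name is "scene" or "top" or "wrist"; returns a dict with "frame" (384x512x3 uint8, red, green, blue), "mtx" (3x3 intrinsics, pixels), "T" (4x4, takes a point from camera to world coordinates). Camera axes: x right, y down, z forward; pixel columns grow to the right and rows downward; lengths in m; the calibration is good to about 2 mm. A picture is of the moment at which its call begins. There is no depth.
- finish_job(): hands the job in, once; it reports no verdict.
The state is a dict: "time": time; "joint_pos": joint angles; "qvel": joint speeds; "joint_efforts": joint torques, N m; "position": TCP position; "tcp_rot": TCP orientation; "wrist_force": force on the tool from outside, world axes, zero at the start; "ft_torque": the same for the moment, N m; "grip_width": finger opening in m.
Only numpy, scipy, OpenCV 4.12 (cv2) and the standard library are available. Lean on these libraries where they do the work, as an engineer would, in place of code of your own. Each camera call takes 0.05 s, during which the arm holds its last target.

## Working session

There is one attempt and no reset: what is moved stays moved. The work goes in short steps, Python scripts to look and compute and a tool call to move; the robot and the scene stay as the last step left them, time stands still between calls to the robot, and variables do not carry over. Pictures are saved under pics/ and viewed, and the job is handed in when it is done.

Besides the shell and the picture viewer there is one more tool, called by a JSON object that holds its "name" and its "arguments". drive_tool: Moves the arm, as the interface text tells. Its arguments: {"type":"object","properties":{"motion":{"type":"array"},"squeeze":{"type":"number"}},"required":["motion"]}

```bash
mkdir -p pics
python3 - <<'E'
from rig import *
import cv2
s=state();print(s)
for n in("scene","top","wrist"):
    g=grab_frame(n);cv2.imwrite(f"pics/{n}0.png",g["frame"][:,:,::-1]);print(n,g["mtx"].tolist(),g["T"].round(4).tolist())
E
```

```text
{'time': 0.0, 'joint_pos': array([-6.70924697e+01,  7.24214452e+00, -2.32634979e+00,  8.05229501e+01,
        1.75340741e-03,  8.99999234e+01]), 'qvel': array([ 0.00738087,  0.08557201, -0.03521818, -0.0719618 , -0.04449346,
       -0.01273332]), 'joint_efforts': array([-1.45529277e-03, -4.35914397e+01,  3.52925992e+01,  1.72327441e-02,
       -1.45671816e-04,  1.38954584e-05]), 'position': array([ 0.20422114, -0.48326067,  0.25552086]), 'tcp_rot': array([-1.79908556e+02, -1.75352746e-03,  2.29076042e+01]), 'wrist_force': array([-0.43736771, -1.40895022, -0.00228994]), 'ft_torque': array([ 0.02593712,  0.02702575, -0.01838487]), 'grip_width': 0.08505414866723354}
scene [[423.5887811154658, 0.0, 257.27375933364146], [0.0, 423.5887811154658, 187.26462516842372], [0.0, 0.0, 1.0]] [[0.579, 0.6578, -0.4817, 0.9495], [0.8153, -0.4599, 0.3518, -0.3271], [0.0099, -0.5964, -0.8026, 1.0664], [0.0, 0.0, 0.0, 1.0]]
top [[471.26844163048537, 0.0, 258.0531868410143], [0.0, 471.26844163048537, 188.87718128111865], [0.0, 0.0, 1.0]] [[0.0063, -0.9983, 0.0579, 0.3421], [-0.9998, -0.0053, 0.0168, 0.0696], [-0.0165, -0.058, -0.9982, 1.2157], [0.0, 0.0, 0.0, 1.0]]
wrist [[299.29551178304297, 0.0, 253.17530198725478], [0.0, 299.29551178304297, 197.51418549516308], [0.0, 0.0, 1.0]] [[0.3903, -0.8885, -0.2414, 0.2648], [-0.9207, -0.377, -0.1013, -0.4581], [-0.001, 0.2618, -0.9651, 0.3738], [0.0, 0.0, 0.0, 1.0]]
```

View pics/scene0.png

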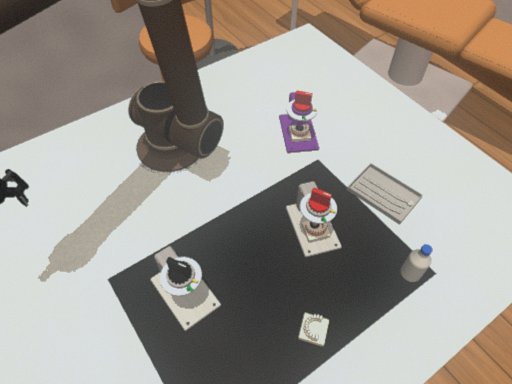

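View pics/top0.png

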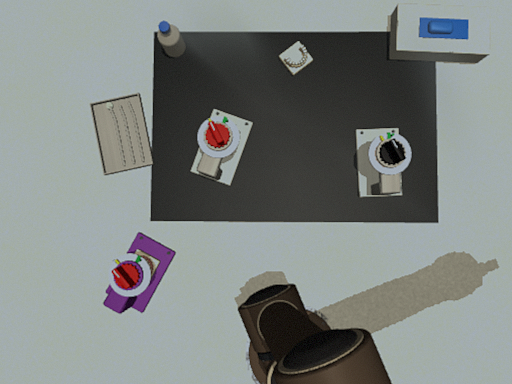

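View pics/wrist0.png

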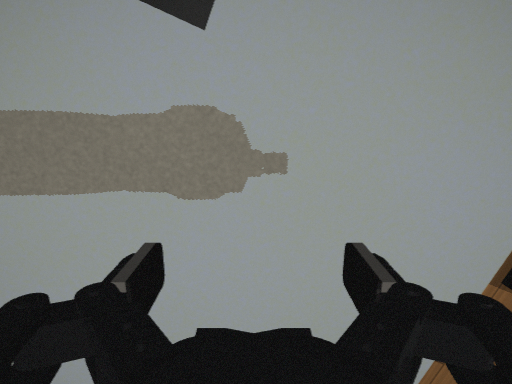

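The scene and top views show the target, a red knob on a white base, at about top px (218,134). The black one is at (393,152), and the purple-based look-alike is at (127,275). I'll zoom in and measure the target.

```bash
cat > h.py <<'E'
import numpy as np,cv2
def ray(g,uv,z):
    T=g["T"];d=T[:3,:3]@np.linalg.inv(g["mtx"])@np.array([uv[0],uv[1],1.]);o=T[:3,3]
    return o+d*(z-o[2])/d[2]
def proj(g,p):
    T=g["T"];c=T[:3,:3].T@(np.array(p)-T[:3,3]);q=g["mtx"]@c;return q[:2]/q[2]
E
python3 - <<'E'
from rig import *
from h import *
out=[]
for n,(x0,y0) in (("top",(188,104)),("scene",(285,175))):
    g=grab_frame(n);f=g["frame"];c=f[y0:y0+60,x0:x0+65]
    out.append(cv2.resize(c,None,fx=6,fy=6,interpolation=cv2.INTER_NEAREST))
    hsv=cv2.cvtColor(f,cv2.COLOR_RGB2HSV);H,S,V=[hsv[:,:,i].astype(int) for i in range(3)]
    w=np.zeros(H.shape,bool);w[y0:y0+60,x0:x0+65]=1
    for nm,m in(("red",((H<8)|(H>172))&(S>150)&(V>70)),("yel",(H>20)&(H<35)&(S>120)),("grn",(H>45)&(H<85)&(S>120)),):
        k=(m&w).astype(np.uint8);v,u=np.nonzero(k);print(n,nm,len(u),u.mean().round(1) if len(u) else '',v.mean().round(1) if len(u) else '')
        if len(u):print([ray(g,(u.mean(),v.mean()),z).round(4) for z in(.187,.170,.143,.13)])
    k=(((H<8)|(H>172))&(S>150)&(V>70)&w)
    v,u=np.nonzero(k);print(u.min(),u.max(),v.min(),v.max())
cv2.imwrite("pics/z1.png",np.hstack(out)[:,:,::-1])
E
```

```text
top red 418 217.0 134.8
[array([0.5208, 0.1783, 0.187 ]), array([0.5237, 0.1801, 0.17  ]), array([0.5284, 0.183 , 0.143 ]), array([0.5307, 0.1843, 0.13  ])]
top yel 5 209.4 120.2
[array([0.5532, 0.1954, 0.187 ]), array([0.5566, 0.1975, 0.17  ]), array([0.5622, 0.2008, 0.143 ]), array([0.5648, 0.2024, 0.13  ])]
top grn 20 224.8 119.6
[array([0.5547, 0.1614, 0.187 ]), array([0.5582, 0.1629, 0.17  ]), array([0.5638, 0.1653, 0.143 ]), array([0.5665, 0.1665, 0.13  ])]
206 229 121 147
scene red 186 318.1 201.5
[array([0.5464, 0.1585, 0.187 ]), array([0.5386, 0.1679, 0.17  ]), array([0.5262, 0.1828, 0.143 ]), array([0.5203, 0.19  , 0.13  ])]
scene yel 8 332.5 211.0
[array([0.5889, 0.1692, 0.187 ]), array([0.582 , 0.1788, 0.17  ]), array([0.5709, 0.1941, 0.143 ]), array([0.5656, 0.2014, 0.13  ])]
scene grn 6 323.2 218.5
[array([0.5924, 0.1357, 0.187 ]), array([0.5855, 0.1447, 0.17  ]), array([0.5745, 0.1589, 0.143 ]), array([0.5692, 0.1657, 0.13  ])]
309 329 188 211
```

View pics/z1.png

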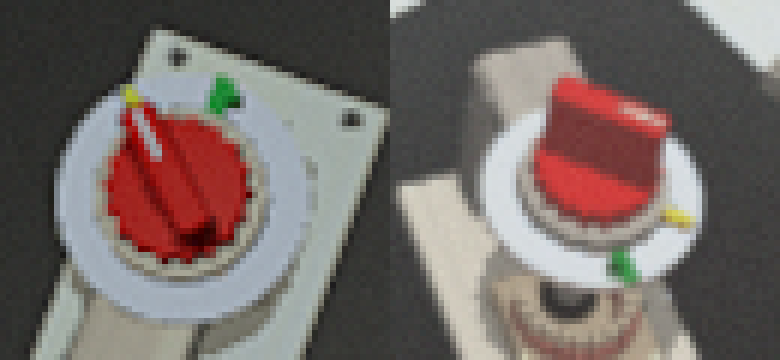

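Run:
```python
from rig import *
from h import *
g=grab_frame("top")
P=lambda a,b,z:ray(g,(188+a/6-.5,104+b/6-.5),z)
f=g["frame"]
print("skirt",P(178,187,.143),"ring",P(181,193,.135),"dial",P(186,198,.130))
a,b=P(135,105,.187),P(200,228,.187);print("bar",a,b,(a+b)/2,np.degrees(np.arctan2(*(a-b)[1::-1])),np.linalg.norm(a-b))
c=(a+b)/2
for n,q in(("yel",P(131,95,.133)),("grn",P(222,95,.131)),("line",P(146,135,.187))):print(n,q,np.degrees(np.arctan2(q[1]-c[1],q[0]-c[0])))
hs=cv2.cvtColor(f,cv2.COLOR_RGB2HSV)
g=grab_frame("scene")
P=lambda a,b,z:ray(g,(285+(a-390)/6-.5,175+b/6-.5),z)
a,b=P(562,82,.187),P(665,117,.187);print("bar",a,b,(a+b)/2,np.degrees(np.arctan2(*(b-a)[1::-1])),np.linalg.norm(a-b))
print("dial",P(592,203,.13))
print("yel",P(678,215,.133),"grn",P(622,262,.131))
```

```text
skirt [0.52863442 0.18251351 0.143     ] ring [0.52769446 0.18216913 0.135     ] dial [0.52660544 0.1807262  0.13      ]
bar [0.55137099 0.19408509 0.187     ] [0.50583293 0.16962207 0.187     ] [0.52860196 0.18185358 0.187     ] 28.244664799505024 0.05169287951103447
yel [0.566268   0.20221939 0.133     ] 28.399833377314888
grn [0.56678437 0.16708191 0.131     ] -21.15001831337901
line [0.54023391 0.18989412 0.187     ] 34.65402675579184
bar [0.50690085 0.17522835 0.187     ] [0.54645991 0.19936687 0.187     ] [0.52668038 0.18729761 0.187     ] 31.39110263681769 0.046342064970184005
dial [0.53725249 0.17575029 0.13      ]
yel [0.56521908 0.20111434 0.133     ] grn [0.56886847 0.16588193 0.131     ]
```

Both views put the knob axis at about (0.528, 0.182), with the bar and pointer at about 28.5° and the pin about 49° clockwise from there. I'll move over it.

{"name": "drive_tool", "arguments": {"motion": [[0,0,0,2.8,-2.4,0,0],[0,0,0,2.8,-2.4,0,0],[0,0,0,2.8,-2.4,0,0],[0,0,0,2.8,-2.4,0,0],[0,0,0,2.8,-2.4,0,0],[0,0,0,2.8,-2.4,0,0],[0,0,0,2.8,-2.4,0,0],[0,0,0,2.8,-2.4,0,0]]}}

```text
time: 1.02
position: [0.3362, -0.2179, 0.2565]
tcp_rot: [180.0, -0.0, 22.9]
wrist_force: [0.6, -0.3, -0.6]
grip_width: 0.0854
```

{"name": "drive_tool", "arguments": {"motion": [[0,0,0,2.8,-2.4,0,0],[0,0,0,2.8,-2.4,0,0],[0,0,0,2.8,-2.4,0,0],[0,0,0,2.8,-2.4,0,0],[0,0,0,2.8,-2.4,0,0],[0,0,0,2.8,-2.4,0,0],[0,0,0,2.8,-2.4,0,0],[0,0,0,0,0,0,0]]}}

```text
time: 1.68
position: [0.4532, 0.0162, 0.2559]
tcp_rot: [-179.9, -0.1, 23.3]
wrist_force: [-1.0, -0.5, -1.0]
grip_width: 0.0856
```

{"name": "drive_tool", "arguments": {"motion": [[0,0,0,2.7,-2.5,0,0],[0,0,0,2.7,-2.5,0,0],[0,0,0,2.7,-2.5,0,0],[0,0,0,2.7,-2.5,0,0],[0,0,0,2.7,-2.4,0,0],[0,0,-5.5,0,0,0,0],[0,0,0,0,0,0,0],[0,0,0,0,0,0,0]]}}

```text
time: 2.35
position: [0.527, 0.1782, 0.256]
tcp_rot: [180.0, 0.1, 28.3]
wrist_force: [-0.6, -0.6, 0.4]
grip_width: 0.0851
```

Run:
```python
from rig import *
from h import *
g=grab_frame("wrist");f=g["frame"].copy()
s=state();print(s["time"],s["position"],s["tcp_rot"],s["joint_pos"],s["ft_torque"])
np.savez("pics/w1.npz",**g)
for p in((.528,.182,.187),(.528,.182,.143)):
    q=proj(g,p);print(q);cv2.circle(f,tuple(int(round(x)) for x in q),2,(0,255,255),1)
cv2.imwrite("pics/w1.png",cv2.resize(f,(768,576))[:,:,::-1])
```

```text
2.4 [0.52688571 0.17766318 0.25627386] [1.79991124e+02 3.05990396e-02 2.82580123e+01] [ 1.86405882e+01  1.06301216e+01  1.76543002e+00  8.11639946e+01
 -1.38630175e-02  1.70382577e+02] [ 0.00495547 -0.00535561 -0.03656035]
[248.34633657 215.14863538]
[249.18280401 197.57056545]
```

View pics/w1.png

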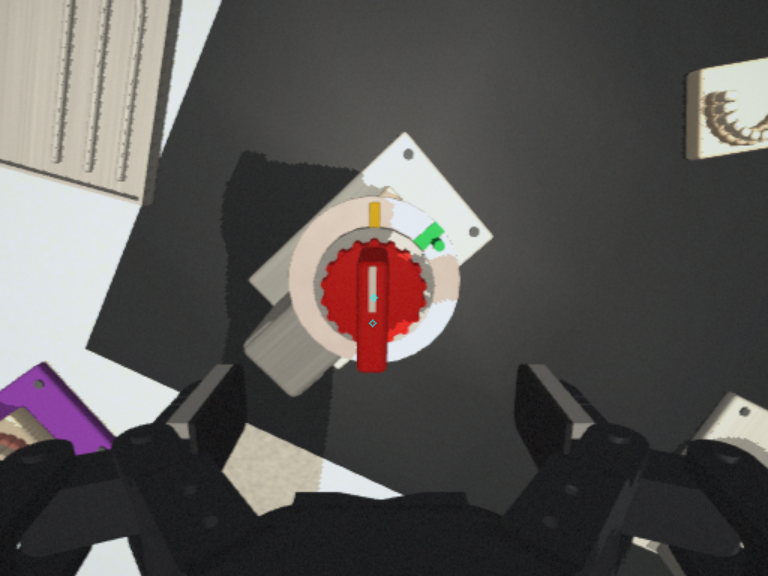

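The view shows that the current yaw puts joint 6 at 170°, so a clockwise turn would run past its limit. I'll need the half-turned grasp instead. First I'll refine the axis and angles from this view.

Run:
```python
from h import *
g=dict(np.load("pics/w1.npz"));f=g["frame"]
c=f[125:255,185:315];cv2.imwrite("pics/w1z.png",cv2.resize(c,None,fx=4.5,fy=4.5,interpolation=cv2.INTER_NEAREST)[:,:,::-1])
hsv=cv2.cvtColor(f,cv2.COLOR_RGB2HSV);H,S,V=[hsv[:,:,i].astype(int) for i in range(3)]
def cen(m):
    n,l,st,ce=cv2.connectedComponentsWithStats(m.astype(np.uint8));i=1+np.argmax(st[1:,4]);return ce[i],st[i]
ye,_=cen((H>18)&(H<32)&(S>150));gr,sg=cen((H>45)&(H<85)&(S>120))
c0=np.array([.528,.182])
for n,u,z in(("yel",ye,.133),("grn",gr,.13)):
    q=ray(g,u,z);print(n,u,q,np.degrees(np.arctan2(*(q[:2]-c0)[::-1])))
```

```text
yel [249.46601942 143.0776699 ] [0.56524739 0.20183913 0.133     ] 28.041159968052536
grn [286.80357143 158.20089286] [0.56874198 0.16918132 0.13      ] -17.465173550669018
```

View pics/w1z.png

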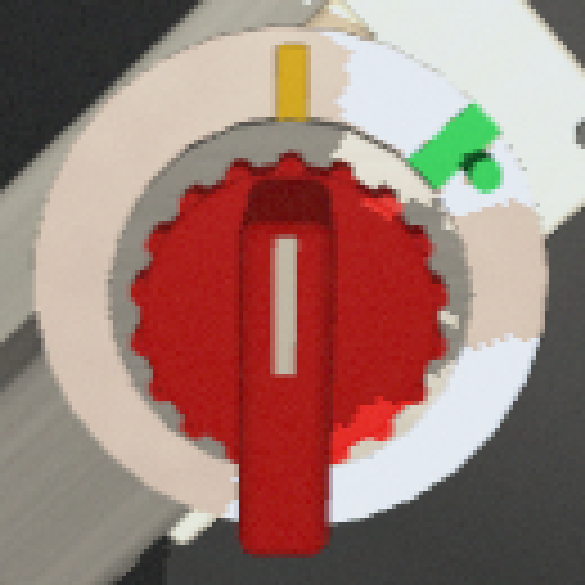

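Run:
```python
from h import *
g=dict(np.load("pics/w1.npz"))
P=lambda a,b,z:ray(g,(185+a/4.5-.5,125+b/4.5-.5),z)
print("dial",P(292,274,.13),"skirt",P(289,310,.143),"bar",P(285,387,.187))
c=P(285,387,.187)
a,b=P(286,222,.187),P(284,553,.187);print(np.degrees(np.arctan2(*(a-b)[1::-1])),np.linalg.norm(a-b))
for n,q in(("yel",P(291,83,.133)),("grn",P(454,146,.13))):
  for c0 in(c,P(292,274,.13)):print(n,q,np.degrees(np.arctan2(q[1]-c0[1],q[0]-c0[0])))
```

```text
dial [0.53418502 0.18530234 0.13      ] skirt [0.53087142 0.1839547  0.143     ] bar [0.53067108 0.1838097  0.187     ]
27.779150793951494 0.05064867993505405
yel [0.56522646 0.20209803 0.133     ] 27.889900216958548
yel [0.56522646 0.20209803 0.133     ] 28.41663775696645
grn [0.56908123 0.17070974 0.13      ] -18.832182006447205
grn [0.56908123 0.17070974 0.13      ] -22.69328028835702
```

{"name": "drive_tool", "arguments": {"motion": [[0,0,-7,0,0,0,0],[0,0,-7,0,0,0,0],[0,0,-7,0,0,0,0],[0,0,-7,0,0,0,0],[0,0,-7,0,0,0,0],[0,0,-7,0,0,0,0],[0,0,-7,0,0,0,0],[0,0,-7,0,0,0,0]]}}

```text
time: 3.07
position: [0.5268, 0.1768, 0.2569]
tcp_rot: [180.0, -0.0, 84.5]
wrist_force: [-0.5, -0.8, -0.2]
grip_width: 0.0853
```

{"name": "drive_tool", "arguments": {"motion": [[0,0,-7,0,0,0,0],[0,0,-7,0,0,0,0],[0,0,-7,0,0,0,0],[0,0,-7,0,0,0,0],[0,0,-7,0,0,0,0],[0,0,-7,0,0,0,0],[0,0,-7,0,0,0,0],[0,0,-7,0,0,0,0]]}}

```text
time: 3.73
position: [0.5269, 0.1768, 0.257]
tcp_rot: [180.0, 0.0, 140.5]
wrist_force: [0.1, 0.5, 0.1]
grip_width: 0.0853
```

{"name": "drive_tool", "arguments": {"motion": [[0,0,-7,0,0,0,0],[0,0,-7,0,0,0,0],[0,0,-7,0,0,0,0],[0,0,-7,0,0,0,0],[0,0,-7,0,0,0,0],[0,0,-7,0,0,0,0],[0,0,-7,0,0,0,0],[0,0,-7,0,0,0,0]]}}

```text
time: 4.4
position: [0.5268, 0.1768, 0.2569]
tcp_rot: [-180.0, 0.0, -163.5]
wrist_force: [1.0, 0.7, -0.3]
grip_width: 0.0855
```

{"name": "drive_tool", "arguments": {"motion": [[0,0,-7,0,0,0,0],[0,0,-4.7,0,0,0,0],[0,0,0,0,0,0,0],[0,0,0,0,0,0,0],[0,0,0,0,0,0,0]]}}

```text
time: 4.82
position: [0.527, 0.1775, 0.2566]
tcp_rot: [-180.0, 0.0, -152.1]
wrist_force: [0.2, 0.1, 0.4]
grip_width: 0.0853
```

Run:
```python
from rig import *
from h import *
g=grab_frame("wrist");f=g["frame"].copy();np.savez("pics/w2.npz",**g)
s=state();print(s["time"],s["position"],s["tcp_rot"],s["joint_pos"],s["ft_torque"])
yaw=np.radians(s["tcp_rot"][2]);d=np.array([.530,.183])-s["position"][:2]
print("tool xy cm",100*(d[0]*np.cos(yaw)+d[1]*np.sin(yaw)),100*(d[0]*np.sin(yaw)-d[1]*np.cos(yaw)))
q=proj(g,(.530,.183,.187));print(q);cv2.circle(f,tuple(int(round(x)) for x in q),2,(0,255,255),1)
cv2.imwrite("pics/w2.png",cv2.resize(f,(768,576))[:,:,::-1])
```

```text
4.8667 [0.52706478 0.17770895 0.25654253] [-1.79995293e+02  1.79651682e-02 -1.52069012e+02] [ 1.86332658e+01  1.06130789e+01  1.77834164e+00  8.11467731e+01
 -1.74236118e-03 -9.29772144e+00] [ 0.01755363 -0.02370388  0.03911175]
tool xy cm -0.5071676412289126 0.3299826629724669
[258.56157531 227.53291334]
```

View pics/w2.png

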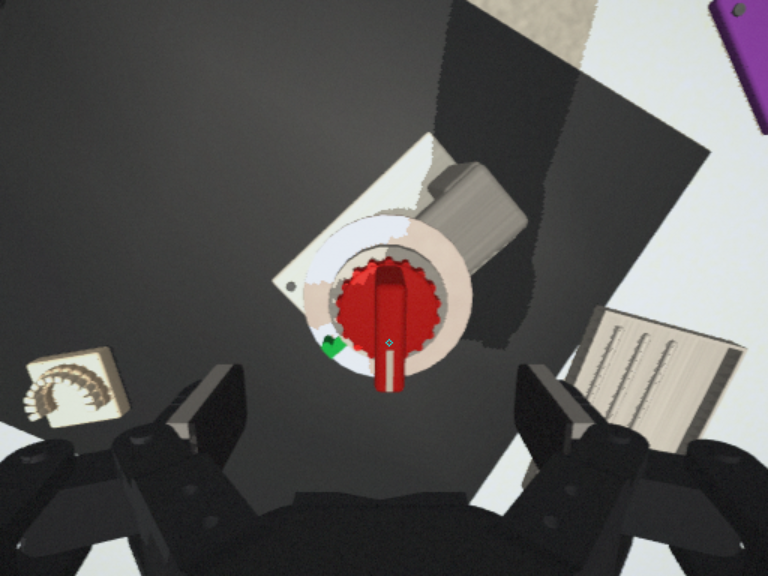

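The half-turned view agrees within about 2 mm, so I'll use axis (0.529, 0.1825). Next is to centre and descend.

{"name": "drive_tool", "arguments": {"motion": [[0,0,0,-0.4,0.34,0,0],[0,0,0,0,0,1.5,0],[0,0,0,0,0,1.5,0],[0,0,0,0,0,1.5,0],[0,0,0,0,0,1.5,0],[0,0,0,0,0,1.5,0],[0,0,0,0,0,0.3,0],[0,0,0,0,0,0,0]]}}

```text
time: 5.53
position: [0.5285, 0.1832, 0.1772]
tcp_rot: [180.0, -0.1, -151.9]
wrist_force: [0.5, 0.0, -0.0]
grip_width: 0.0854
```

Run:
```python
from rig import *
from h import *
g=grab_frame("wrist");f=g["frame"].copy()
s=state();print(s["time"],s["position"],s["tcp_rot"],s["wrist_force"],s["ft_torque"])
cv2.imwrite("pics/w3.png",cv2.resize(f,(768,576))[:,:,::-1])
```

```text
5.5833 [0.52902621 0.18331247 0.17831258] [ 1.79991326e+02 -3.76369254e-02 -1.51912123e+02] [0.20227467 0.06742105 0.85779569] [ 0.04836299  0.02190722 -0.05134662]
```

View pics/w3.png

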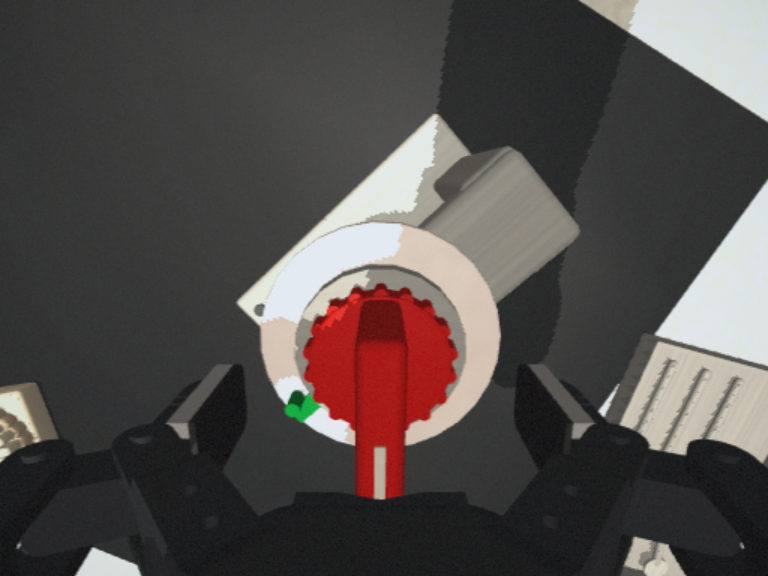

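The bar at column 380 is centred between the pads. I'll close.

{"name": "drive_tool", "arguments": {"motion": [[0,0,0,0,0,0,0.5],[0,0,0,0,0,0,1],[0,0,0,0,0,0,1],[0,0,0,0,0,0,1],[0,0,0,0,0,0,1],[0,0,0,0,0,0,1],[0,0,0,0,0,0,1],[0,0,0,0,0,0,1]], "squeeze": 60}}

```text
time: 6.25
position: [0.5291, 0.1834, 0.1787]
tcp_rot: [180.0, 0.0, -151.9]
wrist_force: [-1.8, 1.9, 3.4]
grip_width: 0.0131
```

```bash
cat > st.py <<'E'
from rig import *
from h import *
import sys
s=state();print(s["time"],s["position"].round(4),s["tcp_rot"].round(2),s["wrist_force"].round(2),s["ft_torque"].round(3),s["grip_width"],s["joint_pos"].round(1))
if len(sys.argv)>1:
    g=grab_frame("wrist");np.savez(f"pics/{sys.argv[1]}.npz",**g);cv2.imwrite(f"pics/{sys.argv[1]}.png",cv2.resize(g["frame"],(768,576))[:,:,::-1])
E
python3 st.py w4
```

```text
6.25 [0.5291 0.1834 0.1787] [ 1.7998e+02  3.0000e-02 -1.5189e+02] [-1.84  1.88  3.37] [ 0.103  0.246 -0.014] 0.013080997383251015 [19.1 11.5 -6.8 71.6  0.  -9. ]
```

View pics/w4.png

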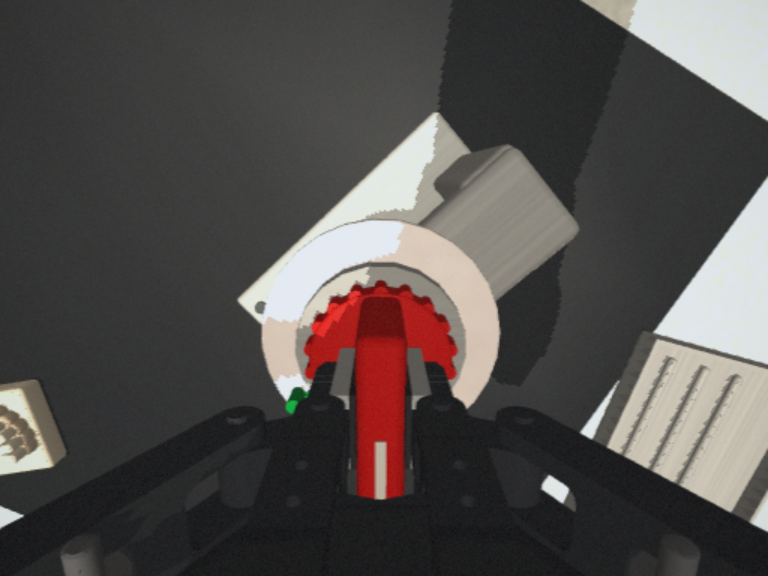

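The grip is good. I'll turn clockwise 40°, just short of the stop.

{"name": "drive_tool", "arguments": {"motion": [[0,0,5,0,0,0,1],[0,0,5,0,0,0,1],[0,0,5,0,0,0,1],[0,0,5,0,0,0,1],[0,0,5,0,0,0,1],[0,0,5,0,0,0,1],[0,0,5,0,0,0,1],[0,0,5,0,0,0,1]]}}

```text
time: 6.97
position: [0.5291, 0.1837, 0.1787]
tcp_rot: [179.9, -0.0, 167.9]
wrist_force: [-0.8, 3.0, 3.8]
grip_width: 0.0131
```

{"name": "drive_tool", "arguments": {"motion": [[0,0,0,0,0,0,1]]}}

```text
time: 7.05
position: [0.5291, 0.1837, 0.1787]
tcp_rot: [179.9, -0.0, 168.0]
wrist_force: [-2.0, 2.2, 3.8]
grip_width: 0.0132
```

```bash
python3 st.py w5
```

```text
7.05 [0.5291 0.1837 0.1787] [179.92  -0.   168.  ] [-2.03  2.23  3.79] [ 0.542  0.409 -0.048] 0.01317094405843611 [19.1 11.5 -6.8 71.6  0.1 31.1]
```

View pics/w5.png

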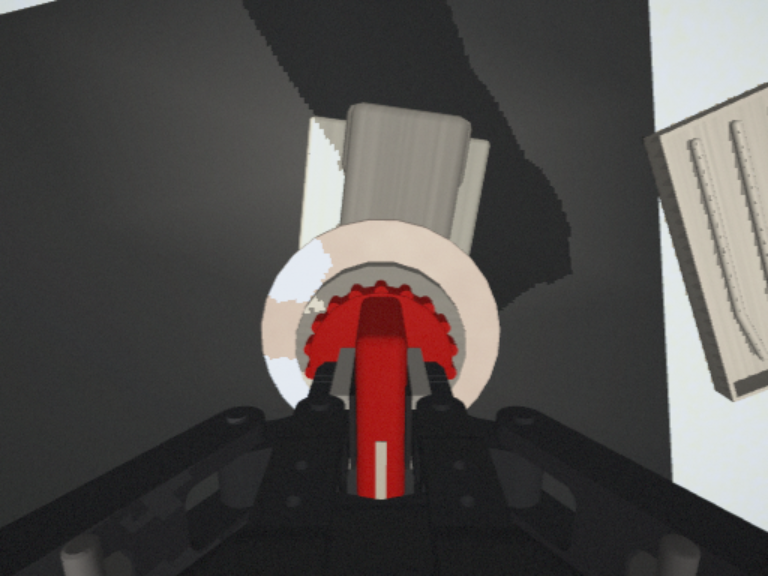

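The knob follows with little torque. From here I'll use small steps and check the torque after each.

{"name": "drive_tool", "arguments": {"motion": [[0,0,2,0,0,0,1],[0,0,2,0,0,0,1],[0,0,0,0,0,0,1]]}}

```text
time: 7.35
position: [0.5291, 0.1837, 0.1787]
tcp_rot: [179.9, -0.0, 164.2]
wrist_force: [-2.2, 3.9, 5.2]
grip_width: 0.0131
```

```bash
python3 st.py
```

```text
7.35 [0.5291 0.1837 0.1787] [ 1.7993e+02 -1.0000e-02  1.6421e+02] [-2.18  3.87  5.23] [0.747 0.477 0.012] 0.013137277800584608 [19.1 11.5 -6.8 71.6  0.1 34.9]
```

{"name": "drive_tool", "arguments": {"motion": [[0,0,2,0,0,0,1],[0,0,0,0,0,0,1]]}}

```text
time: 7.52
position: [0.5291, 0.1837, 0.1787]
tcp_rot: [179.9, -0.0, 162.2]
wrist_force: [-2.3, 4.1, 4.7]
grip_width: 0.0129
```

```bash
python3 st.py
```

```text
7.5167 [0.5291 0.1837 0.1787] [ 1.7992e+02 -1.0000e-02  1.6222e+02] [-2.32  4.08  4.73] [ 0.876  0.536 -0.014] 0.012868449463406343 [19.1 11.5 -6.8 71.6  0.1 36.9]
```

{"name": "drive_tool", "arguments": {"motion": [[0,0,2,0,0,0,1],[0,0,0,0,0,0,1]]}}

```text
time: 7.68
position: [0.5291, 0.1837, 0.1787]
tcp_rot: [179.9, -0.0, 160.2]
wrist_force: [-2.3, 5.0, 4.7]
grip_width: 0.0132
```

```bash
python3 st.py
```

```text
7.6833 [0.5291 0.1837 0.1787] [ 1.7992e+02 -1.0000e-02  1.6023e+02] [-2.31  4.99  4.68] [0.877 0.605 0.044] 0.013190546263793158 [19.1 11.5 -6.8 71.6  0.1 38.9]
```

{"name": "drive_tool", "arguments": {"motion": [[0,0,2,0,0,0,1],[0,0,0,0,0,0,1]]}}

```text
time: 7.85
position: [0.5291, 0.1837, 0.1787]
tcp_rot: [179.9, -0.0, 158.2]
wrist_force: [-2.4, 4.0, 4.6]
grip_width: 0.0134
```

```bash
python3 st.py
```

```text
7.85 [0.5291 0.1837 0.1787] [ 1.7993e+02 -2.0000e-02  1.5824e+02] [-2.37  3.99  4.64] [0.848 0.492 0.048] 0.013359058217126414 [19.1 11.6 -6.8 71.6  0.1 40.9]
```

{"name": "drive_tool", "arguments": {"motion": [[0,0,2,0,0,0,1],[0,0,0,0,0,0,1]]}}

```text
time: 8.02
position: [0.5291, 0.1837, 0.1787]
tcp_rot: [179.9, -0.0, 156.2]
wrist_force: [-2.5, 4.0, 5.6]
grip_width: 0.0133
```

```bash
python3 st.py
```

```text
8.0167 [0.5291 0.1837 0.1787] [ 1.7992e+02 -2.0000e-02  1.5623e+02] [-2.51  3.96  5.64] [ 0.886  0.548 -0.046] 0.013268515334073847 [19.1 11.6 -6.8 71.6  0.1 42.9]
```

{"name": "drive_tool", "arguments": {"motion": [[0,0,2,0,0,0,1],[0,0,0,0,0,0,1]]}}

```text
time: 8.18
position: [0.5291, 0.1837, 0.1787]
tcp_rot: [179.9, -0.0, 154.2]
wrist_force: [-2.0, 3.2, 4.7]
grip_width: 0.0132
```

```bash
python3 st.py
```

```text
8.1833 [0.5291 0.1837 0.1787] [ 1.7992e+02 -2.0000e-02  1.5424e+02] [-2.    3.19  4.65] [ 0.883  0.529 -0.021] 0.013177952394188163 [19.1 11.5 -6.8 71.6  0.1 44.9]
```

Run:
```python
from rig import *
from h import *
f=grab_frame("scene")["frame"][150:250,260:380]
cv2.imwrite("pics/s2.png",cv2.resize(f,None,fx=6,fy=6,interpolation=cv2.INTER_CUBIC)[:,:,::-1])
```

```text
(no output)
```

View pics/s2.png

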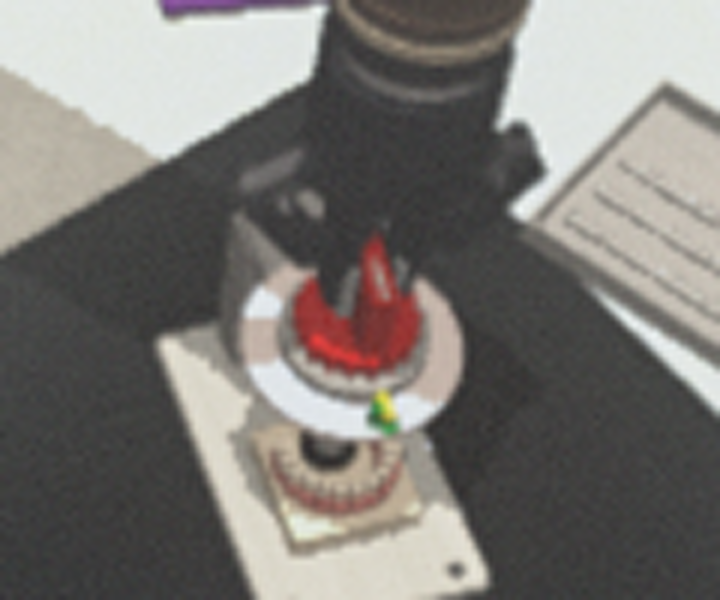

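In the scene view the yellow pointer sits over the green mark at crop (382,410), so the screw is tight. I've turned 54°, with tight expected at about 48°. I'll turn 19° more, which should give a slip of about 0.43 rad.

{"name": "drive_tool", "arguments": {"motion": [[0,0,3,0,0,0,1],[0,0,3,0,0,0,1],[0,0,3,0,0,0,1],[0,0,3,0,0,0,1],[0,0,3,0,0,0,1],[0,0,2,0,0,0,1],[0,0,2,0,0,0,1],[0,0,0,0,0,0,1]]}}

```text
time: 8.9
position: [0.5292, 0.1839, 0.1787]
tcp_rot: [179.9, -0.1, 135.2]
wrist_force: [-2.6, 5.0, 5.0]
grip_width: 0.0131
```

```bash
python3 st.py
python3 - <<'E'
from rig import *
from h import *
f=grab_frame("scene")["frame"][150:250,260:380]
cv2.imwrite("pics/s3.png",cv2.resize(f,None,fx=6,fy=6,interpolation=cv2.INTER_CUBIC)[:,:,::-1])
E
```

```text
8.9 [0.5292 0.1839 0.1787] [ 1.7991e+02 -5.0000e-02  1.3524e+02] [-2.59  5.03  5.02] [ 1.063  0.486 -0.051] 0.01312155472096947 [19.1 11.6 -6.8 71.6  0.1 63.9]
```

View pics/s3.png

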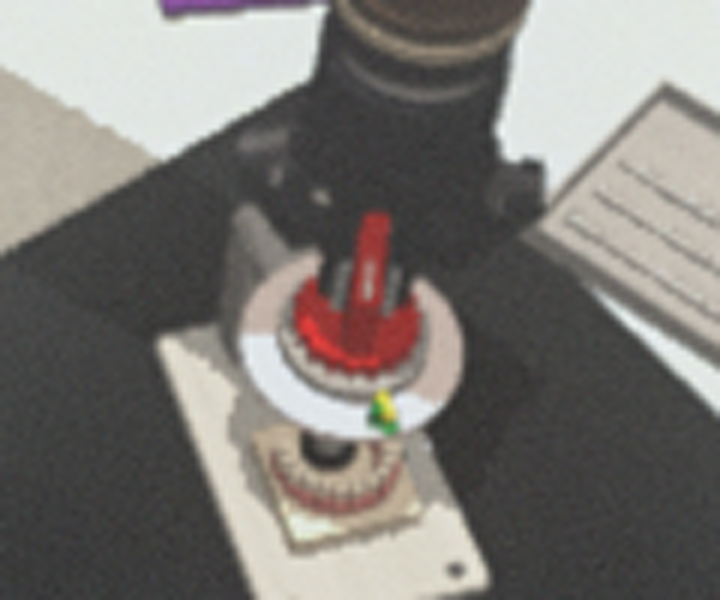

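The pointer stayed put while the knob kept turning, so the clutch is slipping. I'll release and retract straight up.

{"name": "drive_tool", "arguments": {"motion": [[0,0,0,0,0,0,0.7],[0,0,0,0,0,0,0.4],[0,0,0,0,0,0,0],[0,0,0,0,0,0,0],[0,0,0,0,0,0,0],[0,0,0,0,0,0,0],[0,0,0,0,0,0,0],[0,0,0,0,0,0,0]]}}

```text
time: 9.62
position: [0.5291, 0.1831, 0.1783]
tcp_rot: [-180.0, 0.0, 135.1]
wrist_force: [-0.1, -0.7, -1.3]
grip_width: 0.0854
```

{"name": "drive_tool", "arguments": {"motion": [[0,0,0,0,0,-1,0],[0,0,0,0,0,-1.5,0],[0,0,0,0,0,-1.5,0],[0,0,0,0,0,-1.5,0],[0,0,0,0,0,-1.5,0],[0,0,0,0,0,-1.5,0],[0,0,0,0,0,0,0],[0,0,0,0,0,0,0]]}}

```text
time: 10.28
position: [0.5296, 0.1833, 0.2644]
tcp_rot: [179.9, 0.1, 135.1]
wrist_force: [-0.2, 0.4, -0.8]
grip_width: 0.0856
```

```bash
python3 st.py w6
```

```text
10.2833 [0.5296 0.1833 0.2644] [1.7988e+02 6.0000e-02 1.3511e+02] [-0.17  0.37 -0.78] [0.018 0.008 0.009] 0.08557512021576232 [19.1 11.   3.2 82.1 -0.  64. ]
```

View pics/w6.png

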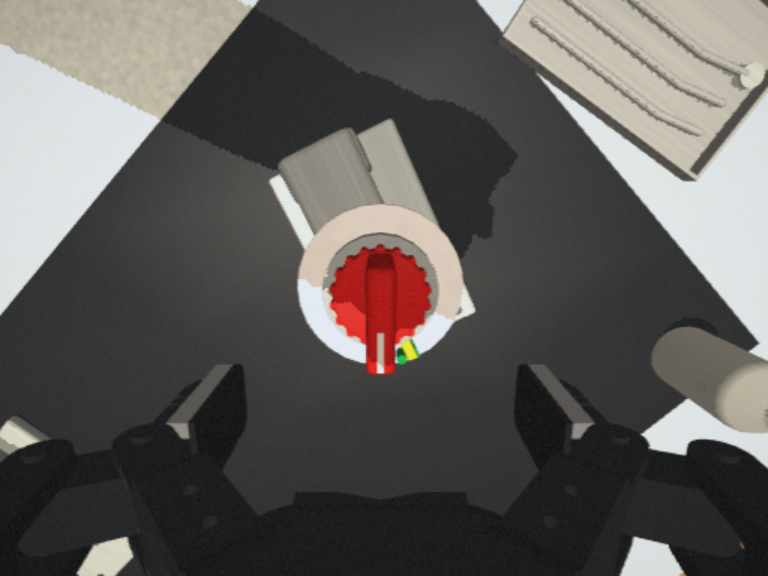

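Yellow pointer at (409,350) lies against the pin, and the bar has turned past it. I'll measure the slip angle.

Run:
```python
from h import *
g=dict(np.load("pics/w6.npz"));f=g["frame"]
hsv=cv2.cvtColor(f,cv2.COLOR_RGB2HSV);H,S,V=[hsv[:,:,i].astype(int) for i in range(3)]
m=(H>18)&(H<35)&(S>150);m[:225]=0;m[245:]=0;v,u=np.nonzero(m);y=ray(g,(u.mean(),v.mean()),.133)
P=lambda a,b,z:ray(g,(a/1.5,b/1.5),z)
a,b=P(380,373,.187),P(381,268,.187)
th=np.degrees(np.arctan2(a[1]-b[1],a[0]-b[0]));c=(a+b)/2
print("bar",th,c,"yel",y)
for c0 in(c[:2],(.529,.183)):
    t=np.degrees(np.arctan2(y[1]-c0[1],y[0]-c0[0]));print(t,"slip rad",np.radians(t-th))
```

```text
bar -45.31608573569938 [0.52922034 0.18377093 0.187     ] yel [0.5662872 0.1708516 0.133    ]
-19.215555637281142 slip rad 0.4555401867332779
-18.045926584576787 slip rad 0.4759540647299512
```

```bash
python3 -c "
from rig import *
print(finish_job())"
```

```text
the job is handed in; nothing more can be done
None
```

I tightened the red-knobbed clamp, let the knob slip past its first click, released it and handed the job in at about 10.3 s. No verdict is reported.

- **Turn:** I gripped the red bar with a half-turned grasp, because the first approach would have run joint 6 past its limit. The knob turned clockwise about 73° in all.
- **Tight:** the scene and wrist pictures show the yellow pointer on the green mark, against the stop pin.
- **Slip:** the last wrist picture puts the bar 0.46–0.48 rad past the pointer. That is beyond the first click (0.17 rad) and well short of the third (0.87 rad).
- **Released:** the gripper is open, about 8 cm above the knob, and the wrist force is near zero.
- **Black knob:** the arm stayed well clear of it. I did not measure it again at the end.

The wrist torque was too noisy to show when the clutch began to slip, so I relied on the angles and the pictures instead. The different views disagreed by up to about 2 mm on the knob axis.

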